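# Pack the red tea tin from the flap-lidded counter bin

### The job

Make up the order on the plywood tray: first move the red-capped amber jar that stands on the bin's clear flap onto the tray, then raise the flap, reach in under it and take out the red tin, and stand it on the tray too, beside the blue-capped jar already packed there. Jar, tin and packed jar must all end standing upright on the tray's floor, the green tin stays in the bin, and the flap is left shut. Do not drop the jar or the tin, do not knock the packed jar over and do not disturb the other things on the counter.

Things in the scene. Friction and masses are not known exactly. Their poses are not given: they have to be found in the camera images.
- bin: Dark wood counter bin, fixed, 135 (x) x 280 (y) x 150 high, walls 5 thick; inner floor 55 above the counter (solid plinth). Origin: on the counter, mid-way along y, 65 behind its front face, 70 ahead of its back; z up, x from front (robot side) to hinge. Front wall only 110 high, so a 40 gap stays open under the flap; sides 147, back 150 high. On the left or right; yaw within 0.2 rad.
- flap (a joint): Angle of the clear flap that covers the bin: 0 shut (level), grows as its front lip rises, stops at 1.5 rad. Nothing holds it open: it falls shut from any angle, but weighs only about 0.3 kg, so it may lie against the hand or the gripper. Free hinge along the bin's y. When upright its lip stands 330 above the counter; while the hand goes down inside, a lip caught under a ledge of the wrist jams.
- flap_lip (a point): Middle of the flap's front edge, on its underside. A plate 5 to 6 thick, 280 wide; its underside is 150 above the counter when shut. The front edge, a 27 deep brass strip with a 10 round bead, is 180 from the hinge and overhangs the bin's front wall by 45. No knob: lift it from below, fingers tilted to point in under the lip. Axes: the flap's own, as the bin's when shut.
- flap_hinge (a point): Middle of the flap's hinge line, at x = +70, height 150 in the bin's frame.
- jar_c (a point): Amber glass jar with red cap and pale paper label, round, 56 diameter, 110 high, 0.2 to 0.4 kg. Point: on its axis, half-way up (55 over its foot); z is its axis. It starts standing on the shut flap (flap's top 155 to 156 above the counter).
- red_tin_c (a point): Red tea tin with a brass band, box 70 (x) x 50 (y) x 85 high, 0.18 to 0.35 kg. Point: its centre, 42.5 over its foot; axes along its edges. It starts standing in the bin under the flap, its long side roughly along the bin's x, in the left or right half.
- green_tin_c (a point): Green tea tin, the same shape and size as the red one, in the other half of the bin; it stays there. Point: its centre.
- tray: Plywood order tray, fixed, 220 (x) x 300 (y) outside, rim 30 high, walls and floor 6 thick. Origin: centre of its underside, on the counter; z up. Its position and yaw vary; it stands on the other side from the bin.
- packed_jar_c (a point): Green glass jar with blue cap, round, 56 diameter, 90 high, standing somewhere on the tray; it must stay standing on the tray (it may be nudged a little). Point: on its axis, half-way up (45 over its foot).
- oil_bottle: Green bottle, 44 diameter, 130 high, loose, standing between bin and tray. Origin: centre of its foot. Leave alone.
- clay_bowl: Terracotta bowl, 100 diameter, 45 high, loose, in front of the gap between bin and tray. Origin: centre of its foot. Leave alone.
- mortar: Brass mortar, 100 diameter with two small ear handles, 80 high, loose, to one side. Origin: centre of its foot. Leave alone.
- bean_jar: Amber jar, 90 diameter, 150 high, loose, to one side. Origin: centre of its foot. Leave alone.
Things that resemble listed ones, but are neither listed nor needed, are in the scene too. Leave any pink or turquoise look-alike of the part that bears packed_jar_c alone.

How it is judged:
By the outcome, as a careful person would: the job done as asked, in the order asked, and still so for the second after the job is handed in, with the robot touching nothing.
It also fails if it takes over 72 s, if anything falls off the work surface, if the arm or the gripper's body presses on something with over 40 N, if the wrist force passes 120 N, or if a joint passes its speed limit or range.

### The arm

A 6-joint arm with a two-finger parallel gripper is mounted at the origin on the work surface. World frame = base frame: x ahead of the robot, y to its left, z up, the work surface at z = 0. Lengths are in m, angles in rad, forces in N, time in s.
With the tool pointing down it reaches from about 0.35 to 0.85 m from the base axis. Payload 8.1 kg.
Tool frame: the origin (TCP) lies at the very end of the fingers, on their centre line; the grasp point (between the pads) lies 19 mm behind it; z points along the fingers, y is the line along which they close (so a half turn about z gives the same grasp; the last joint's range is limited). The gripper opens to 93 mm and grips with 3 to 60 N. Pads are 15 mm wide; open, the fingers measure 128 mm over their backs; the gripper's body (75 mm by 188 mm) begins 65 mm behind the grasp point.
Start: joints at [-1.237, 0.13, 1.488, -0, 1.523, -0.085], TCP at [0.244, -0.548, 0.197] pointing down, gripper open.
Joint ranges: [-2.96, 2.96], [-0.89, 2.26], [0.02, 2.5], [-1.34, 4.48], [0, 2.73], [-2.66, 2.66]. Speed limits (rad/s): [2.39, 2.39, 2.79, 3.14, 3.14, 3.14].

### API

Orientations are given as a rotation vector (axis times angle).
In Python, from plant import robot gives the robot as it stands. The module is installed in compiled form; this text tells all that it offers.
- The arm moves only by the tool play_rows, never from a script. Its argument "increments" is text: rows parted by semicolons, each of 5 numbers parted by spaces: the shift along the tool's x, y, z in mm, then the turn about the tool's z in degrees, then the closure, from -1 (fully open) to 1 (shut). In form: dx dy dz yaw claw; .... A call has 1 to 20 rows; each row is the pose to reach, as a shift and turn from the pose commanded when the call began, along the tool's axes at that moment; what a row does not reach only later rows make up. A row lasts 1/10 s, in which the tool goes at most 50 mm and 8.59 degrees, less where a joint would pass 70% of its speed; a pose out of reach is approached as far as the arm can. A call with a gripper value outside its range is refused whole. The fingers move at their own pace and stop on an object; "force" is the grip in N (left out, the last holds). Time passes only in rows, so rows that repeat a pose let the fingers close. It gives the time, the measured TCP pose, the force, the opening and the grip force at its end, in the units of the state.
- robot.read_state(): the state, without advancing time (a new reading comes with each control period).
- robot.read_camera(name): name is "side" or "top" or "wrist"; returns the picture (384x512x3 uint8, blue, green, red); there is no depth.
- robot.calibration(name): a dict with "vertical_fov" (degrees; the focal length in pixels is half the picture's height over the tangent of half this angle, whatever the lens; pixels are square), "cx", "cy" (the principal point, pixels), "D" ([k1, k2, p1, p2, k3] as OpenCV has them; the pictures are not rectified), "rvec" (rotation vector, rad) and "tvec" (3), from world to camera coordinates, as OpenCV has them. Camera axes: x right, y down, z forward; pixel columns grow to the right and rows downward; lengths in m; the calibration is good to about 2 mm. A picture is of the moment at which its call begins: read the wrist's pose just before it. calibration takes no time and is no camera call; for the wrist camera it gives the pose at the moment of the call.
- robot.close_job(): hands the job in; it is judged then, once.
Trained networks look in the newest picture that a camera, given by its name, has taken for a name from the list of things; names that differ only in an ending like _2 or _b are one class to them, and where a whole thing is asked for, a point or a joint stands for the part that bears it (a point fixed in the world has none). Each returns a list of dicts, best first, with "conf" (0 to 1); they miss things now and then, are a little off and sometimes report something else, mostly with a low value. They report only what shows in the picture. A call takes as long as a camera call. They do not tell look-alikes from the thing itself.
- robot.recognise(camera, query): "centre" ([x, y, z] in m, in world coordinates, good to about 4 mm: the middle of the surface that is visible of it).
- robot.regions_of(camera, query): "pixels" (384x512 bool, what is visible of it).
- robot.landmark_of(camera, query): "centre" ([x, y, z] in m, in world coordinates, good to about 4 mm: a listed point, or the origin of a listed thing).
The state is a dict: "t": time; "q": joint angles; "dq": joint speeds; "joint_torque": joint torques, N m; "tool_pos": TCP position; "orientation": TCP orientation; "force": force on the tool from outside, world axes, zero at the start; "wrist_torque": the same for the moment, N m; "opening": finger opening in m; "gripper_force": force on a finger pad.
Only numpy, scipy, OpenCV 4.12 (cv2) and the standard library are available. Lean on these libraries where they do the work, as an engineer would, in place of code of your own. Each camera call takes 0.05 s, during which the arm holds its last target. There are 200 camera calls.

## Working session

There is one attempt and no reset: what is moved stays moved. The work goes in short steps, Python scripts to look and compute and a tool call to move; the robot and the scene stay as the last step left them, time stands still between calls to the robot, and variables do not carry over. Pictures are saved under pics/ and viewed, at most 10 in all, crops included, and the job is handed in when it is done.

Besides the shell and the picture viewer there is one more tool, called after ">>>" by a JSON object that holds its "method" and its "body". play_rows: Moves the arm, as the interface text tells. Its arguments: {"type":"object","properties":{"increments":{"type":"string"},"force":{"type":"number"}},"required":["increments"]}

```bash
mkdir -p pics; ls
python3 - <<'E'
from plant import robot
import cv2,numpy as np
for c in ["top","side"]:
    cv2.imwrite(f"pics/{c}0.png",robot.read_camera(c))
    for n in ["bin","flap_lip","flap_hinge","jar_c","red_tin_c","green_tin_c","tray","packed_jar_c","oil_bottle","clay_bowl","mortar","bean_jar"]:
        r=robot.landmark_of(c,n)
        print(c,n,[(np.round(d["centre"],3).tolist(),round(d["conf"],2)) for d in r[:3]])
s=robot.read_state();print(s)
E
```

```text
pics
top bin [([0.585, -0.162, 0.047], 0.69), ([0.647, 0.002, 0.008], 0.61)]
top flap_lip [([0.501, 0.218, 0.153], 0.66)]
top flap_hinge [([0.682, 0.205, 0.15], 0.8)]
top jar_c [([0.586, 0.276, 0.217], 0.79), ([0.682, 0.206, 0.15], 0.31)]
top red_tin_c []
top green_tin_c []
top tray [([0.612, -0.216, -0.002], 0.98)]
top packed_jar_c [([0.584, -0.162, 0.049], 0.76), ([0.41, -0.267, 0.046], 0.6), ([0.416, -0.126, 0.048], 0.59)]
top oil_bottle [([0.643, 0.001, 0.005], 0.5)]
top clay_bowl [([0.391, -0.001, 0.0], 0.83)]
top mortar [([0.622, 0.489, 0.003], 0.9)]
top bean_jar [([0.606, -0.491, 0.003], 0.67)]
side bin [([0.612, 0.209, -0.0], 0.89)]
side flap_lip [([0.5, 0.223, 0.152], 0.69)]
side flap_hinge [([0.683, 0.207, 0.152], 0.92)]
side jar_c [([0.59, 0.28, 0.21], 0.55)]
side red_tin_c []
side green_tin_c [([0.61, 0.207, 0.003], 0.74)]
side tray [([0.612, -0.213, -0.004], 0.67), ([0.586, 0.278, 0.21], 0.39)]
side packed_jar_c [([0.584, -0.16, 0.055], 0.87), ([0.416, -0.125, 0.047], 0.68), ([0.405, -0.265, 0.042], 0.57)]
side oil_bottle [([0.646, -0.003, 0.0], 0.71), ([0.685, 0.205, 0.155], 0.44)]
side clay_bowl [([0.391, 0.004, 0.001], 0.51)]
side mortar []
side bean_jar [([0.605, -0.493, -0.001], 0.93)]
{'t': 1.3, 'q': array([-1.23742036e+00,  1.30410101e-01,  1.48823030e+00, -5.60869634e-06,
        1.52301390e+00, -8.54053919e-02]), 'dq': array([-1.06782943e-04, -5.38651604e-05,  3.47896644e-04,  9.24599170e-04,
        2.31322328e-05,  2.05814911e-03]), 'joint_torque': array([-1.41949440e-04, -5.59754741e+01, -4.92047632e+01,  7.67242745e-02,
        2.25259492e-02, -2.26685341e-05]), 'tool_pos': array([ 0.24399811, -0.54812765,  0.19671252]), 'orientation': array([-3.07291396e+00, -6.53011630e-01,  2.07076571e-05]), 'force': array([ 0.01829091,  0.27048288, -0.13135402]), 'wrist_torque': array([-0.00647536, -0.01751985,  0.03427326]), 'gripper_force': 0.0, 'opening': 0.0929895874836852}
```

View pics/top0.png

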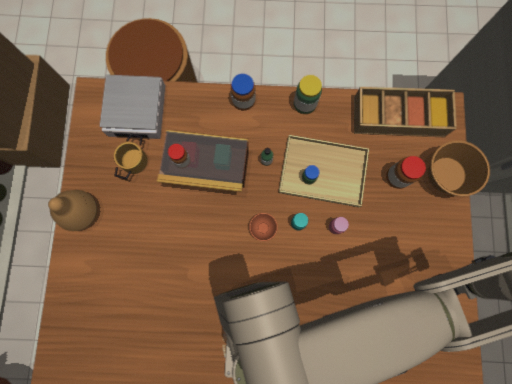

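View pics/side0.png

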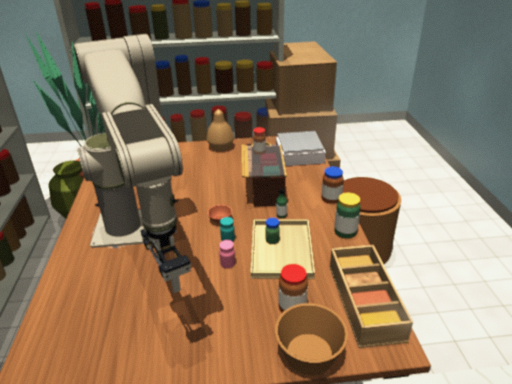

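The top view shows the bin at left (162–247, 133–188) with the red-capped jar at (178,153), and the tray at (285–368, 137–203) with the packed jar at (311,174). The side view agrees. Pink and turquoise look-alikes stand in front of the tray. Next I'll look at the gripper's shape, because the moves can't tilt it.

```bash
cat > h.py <<'E'
from plant import robot
import cv2,numpy as np
def cam(n):
    c=robot.calibration(n); f=192/np.tan(np.radians(c["vertical_fov"])/2)
    return np.array([[f,0,c["cx"]],[0,f,c["cy"]],[0,0,1.]]),np.array(c["D"],float),np.array(c["rvec"],float),np.array(c["tvec"],float)
def proj(n,P):
    K,D,r,t=cam(n); return cv2.projectPoints(np.array(P,float).reshape(-1,3),r,t,K,D)[0].reshape(-1,2)
def ray_z(n,px,z):
    K,D,r,t=cam(n); u=cv2.undistortPoints(np.array(px,float).reshape(-1,1,2),K,D).reshape(-1,2)
    R=cv2.Rodrigues(r)[0]; C=-R.T@t.ravel(); d=np.c_[u,np.ones(len(u))]@R
    return C+d*((z-C[2])/d[:,2])[:,None]
E
python3 - <<'E'
from h import *
im=cv2.imread("pics/side0.png")
c=cv2.resize(im[190:300,110:220],None,fx=5,fy=5,interpolation=cv2.INTER_CUBIC)
w=robot.read_camera("wrist"); 
cv2.imwrite("pics/grip.png",c);cv2.imwrite("pics/w0.png",w)
K,D,r,t=cam("wrist");R=cv2.Rodrigues(r)[0];print("wristcam pos",-R.T@t.ravel(),"R",R.round(2).tolist())
s=robot.read_state();T=cv2.Rodrigues(s["orientation"])[0];print(T.round(3)); print("cam in tool",T.T@(-R.T@t.ravel()-s["tool_pos"]))
for z in [0,.084,.12,.15,.2]: print(z,(proj("side",s["tool_pos"]+[0,0,z])-[110,190])*5)
K,D,r,t=cam("side");print("side",-cv2.Rodrigues(r)[0].T@t.ravel())
# tray corners guess from top image
print(ray_z("top",[(287,137),(368,150),(364,203),(281,193)],0.03).round(3))
print(ray_z("top",[(160,183),(243,189)],0.15).round(3))
E
```

```text
wristcam pos [ 0.31175625 -0.51825531  0.38556741] R [[0.41, -0.91, 0.0], [-0.88, -0.39, 0.27], [-0.24, -0.11, -0.96]]
[[ 0.914  0.407  0.   ]
 [ 0.407 -0.914  0.   ]
 [ 0.    -0.    -1.   ]]
cam in tool [ 0.07401662  0.00024238 -0.18882493]
0 [[299.36368842 474.63128528]]
0.084 [[280.13226479 361.84241275]]
0.12 [[271.43017837 310.79423548]]
0.15 [[263.95273374 266.92408152]]
0.2 [[251.00893323 190.96977934]]
side [ 0.40180302 -1.44610424  1.07779764]
[[ 0.728 -0.076  0.03 ]
 [ 0.691 -0.375  0.03 ]
 [ 0.492 -0.359  0.03 ]
 [ 0.516 -0.06   0.03 ]]
[[0.509 0.348 0.15 ]
 [0.501 0.073 0.15 ]]
```

View pics/grip.png

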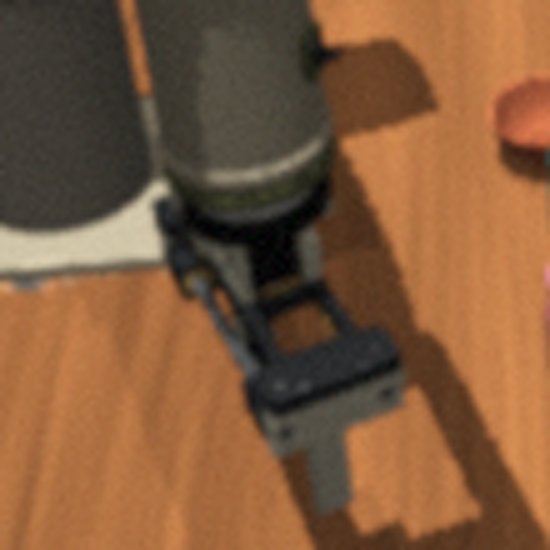

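The crop shows T-shaped finger carriers, with dark bars about 75 mm wide near (330,370). The wrist cylinder begins at about (245,200). I'll check the wrist view.

Run:
```python
from h import *
s=robot.read_state();T=cv2.Rodrigues(s["orientation"])[0]
for n,o in (("side",1),("wrist",0)):
  for y in (-.094,-.064,.064,.094):
    for z in (0,-.084,-.12): print(n,y,z,[((proj(n,s["tool_pos"]+T@np.array([x,y,z]))-([110,190] if o else [0,0]))*(5 if o else 1)).round().ravel().tolist() for x in (-.037,.037)])
```

```text
side -0.094 0 [[181.0, 398.0], [301.0, 353.0]]
side -0.094 -0.084 [[159.0, 287.0], [284.0, 243.0]]
side -0.094 -0.12 [[148.0, 237.0], [276.0, 194.0]]
side -0.064 0 [[198.0, 429.0], [320.0, 383.0]]
side -0.064 -0.084 [[175.0, 318.0], [302.0, 272.0]]
side -0.064 -0.12 [[165.0, 267.0], [294.0, 222.0]]
side 0.064 0 [[277.0, 577.0], [406.0, 522.0]]
side 0.064 -0.084 [[255.0, 462.0], [391.0, 408.0]]
side 0.064 -0.12 [[246.0, 409.0], [384.0, 357.0]]
side 0.094 0 [[297.0, 615.0], [428.0, 558.0]]
side 0.094 -0.084 [[276.0, 499.0], [413.0, 444.0]]
side 0.094 -0.12 [[267.0, 446.0], [407.0, 391.0]]
wrist -0.094 0 [[117.0, 272.0], [103.0, 167.0]]
wrist -0.094 -0.084 [[39.0, 370.0], [-1.0, 211.0]]
wrist -0.094 -0.12 [[-25.0, 452.0], [-101.0, 255.0]]
wrist -0.064 0 [[160.0, 273.0], [150.0, 167.0]]
wrist -0.064 -0.084 [[106.0, 372.0], [77.0, 212.0]]
wrist -0.064 -0.12 [[59.0, 459.0], [2.0, 258.0]]
wrist 0.064 0 [[346.0, 273.0], [356.0, 167.0]]
wrist 0.064 -0.084 [[400.0, 372.0], [428.0, 212.0]]
wrist 0.064 -0.12 [[446.0, 459.0], [503.0, 258.0]]
wrist 0.094 0 [[389.0, 272.0], [403.0, 167.0]]
wrist 0.094 -0.084 [[466.0, 370.0], [506.0, 211.0]]
wrist 0.094 -0.12 [[530.0, 452.0], [606.0, 256.0]]
```

View pics/w0.png

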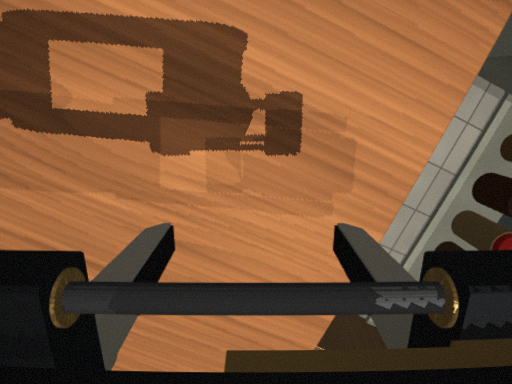

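The wrist view shows the two fingers and a cross-bar at (60–440, 300). Before the jar, I'll test in free space whether a pose just out of reach changes the tool's tilt. Raising the lip depends on that.

>>> {"method": "play_rows", "body": {"increments": "0 0 -50 0 -1; 0 40 -100 0 -1; 0 90 -150 0 -1; 0 140 -150 0 -1; 0 190 -150 0 -1; 0 240 -150 0 -1; 0 290 -150 0 -1; 0 340 -150 0 -1; 0 380 -150 0 -1; 0 380 -150 0 -1"}}

```text
t: 2.35
tool_pos: [0.3468, -0.7795, 0.3042]
orientation: [3.044, 0.647, 0.011]
force: [0.7, 0.2, -2.6]
opening: 0.0928
gripper_force: 0.0
```

>>> {"method": "play_rows", "body": {"increments": "0 0 0 0 -1; 0 50 0 0 -1; 0 100 0 0 -1; 0 150 0 0 -1; 0 150 0 0 -1"}}

```text
t: 2.85
tool_pos: [0.3615, -0.8126, 0.2809]
orientation: [2.984, 0.634, 0.029]
force: [-0.3, 0.2, -0.1]
opening: 0.093
gripper_force: 0.0
```

>>> {"method": "play_rows", "body": {"increments": "0 0 0 0 -1; 0 -50 0 0 -1"}}

```text
t: 3.05
tool_pos: [0.3566, -0.8029, 0.275]
orientation: [2.991, 0.635, 0.028]
force: [0.5, -0.9, -0.6]
opening: 0.0931
gripper_force: 0.0
```

>>> {"method": "play_rows", "body": {"increments": "0 0 0 0 -1; 0 0 0 0 -1; 0 0 0 0 -1"}}

```text
t: 3.35
tool_pos: [0.3568, -0.8032, 0.2868]
orientation: [2.978, 0.633, 0.031]
force: [0.2, -0.0, 0.5]
opening: 0.0928
gripper_force: 0.0
```

>>> {"method": "play_rows", "body": {"increments": "0 -50 0 0 -1; 0 -100 0 0 -1; 0 -100 0 0 -1; 0 -100 0 0 -1"}}

```text
t: 3.75
tool_pos: [0.3155, -0.71, 0.2749]
orientation: [2.983, 0.634, 0.029]
force: [-0.6, 0.5, 0.6]
opening: 0.0928
gripper_force: 0.0
```

Tilt is possible. Overreaching tips the fingers outward, and the reached pose becomes the new command. I'll overreach inward now to take the tilt back out before moving the jar.

>>> {"method": "play_rows", "body": {"increments": "0 -50 -20 0 -1; 0 -100 -40 0 -1; 0 -150 -60 0 -1; 0 -200 -80 0 -1; 0 -250 -80 0 -1; 0 -300 -80 0 -1; 0 -350 -80 0 -1; 0 -400 -80 0 -1; 0 -450 -80 0 -1; 0 -500 -80 0 -1; 0 -520 -80 0 -1"}}

```text
t: 4.85
tool_pos: [0.1113, -0.252, 0.3122]
orientation: [3.016, 0.64, 0.021]
force: [0.4, -0.0, 0.6]
opening: 0.0929
gripper_force: 0.0
```

Run:
```python
from plant import robot
import numpy as np,cv2
s=robot.read_state();T=cv2.Rodrigues(s["orientation"])[0]
print(s["q"].round(3),s["tool_pos"].round(3));print(T.round(3))
```

```text
[-1.362 -0.889  2.057  0.014  1.916 -0.204] [ 0.111 -0.252  0.312]
[[ 0.914  0.406  0.025]
 [ 0.406 -0.912 -0.054]
 [ 0.001  0.059 -0.998]]
```

>>> {"method": "play_rows", "body": {"increments": "0 -40 0 0 -1; 0 -80 0 0 -1; 0 -80 0 0 -1; 0 -80 0 0 -1"}}

```text
t: 5.25
tool_pos: [0.1023, -0.2325, 0.3277]
orientation: [3.053, 0.649, 0.006]
force: [0.5, -0.3, -0.0]
opening: 0.0928
gripper_force: 0.0
```

```bash
cat >> h.py <<'E'
def go(p,extra=""):
    s=robot.read_state();T=cv2.Rodrigues(s["orientation"])[0]
    print("q",s["q"].round(3),"tcp",s["tool_pos"].round(4)); print("x",T[:,0].round(3),"y",T[:,1].round(3),"z",T[:,2].round(3))
    for q in p: print(q,"-> mm",(T.T@(np.array(q)-s["tool_pos"])*1000).round(1))
E
python3 - <<'E'
from h import *
go([(.587,.278,.36),(.587,.278,.216)])
E
```

```text
q [-1.365 -0.892  2.028  0.004  1.986 -0.211] tcp [ 0.1023 -0.2325  0.3277]
x [ 0.914  0.407 -0.001] y [ 0.407 -0.913  0.02 ] z [ 0.008 -0.019 -1.   ]
(0.587, 0.278, 0.36) -> mm [ 650.4 -268.5  -38.2]
(0.587, 0.278, 0.216) -> mm [ 650.4 -271.4  105.8]
```

>>> {"method": "play_rows", "body": {"increments": "46 -19 -20 4 -1; 93 -38 -38 8 -1; 139 -58 -38 12 -1; 186 -77 -38 16 -1; 232 -96 -38 20 -1; 279 -115 -38 24 -1; 325 -134 -38 28 -1; 372 -153 -38 28 -1; 418 -173 -38 28 -1; 465 -192 -38 28 -1; 511 -211 -38 28 -1; 558 -230 -38 28 -1; 604 -250 -38 28 -1; 650 -268 -38 28 -1; 650 -268 -38 28 -1; 650 -268 -38 28 -1; 650 -268 -38 28 -1; 650 -268 -38 28 -1"}}

```text
t: 7.05
tool_pos: [0.587, 0.2787, 0.3579]
orientation: [3.124, -0.108, 0.009]
force: [-1.0, -0.5, 0.3]
opening: 0.093
gripper_force: 0.0
```

Run:
```python
from h import *
cv2.imwrite("pics/w1.png",robot.read_camera("wrist"))
for n in ["jar_c","red_tin_c","green_tin_c","flap_lip"]:
    r=robot.landmark_of("wrist",n); print(n,[(np.round(d["centre"],3).tolist(),round(d["conf"],2)) for d in r[:3]])
sd=robot.read_camera("side"); s=robot.read_state()
print(proj("side",[s["tool_pos"],s["tool_pos"]+[0,0,.1],s["tool_pos"]+[0,0,.2]]),s["t"])
p=proj("side",s["tool_pos"])[0].astype(int); c=sd[p[1]-95:p[1]+25,p[0]-60:p[0]+60]; print("origin",p-[60,95])
cv2.imwrite("pics/g1.png",cv2.resize(c,None,fx=5,fy=5,interpolation=cv2.INTER_CUBIC))
go([(.587,.278,.206)])
```

```text
jar_c []
red_tin_c []
green_tin_c []
flap_lip [([0.504, 0.22, 0.151], 0.76), ([0.645, -0.003, -0.002], 0.69)]
[[257.69932296 108.93316277]
 [257.34430589  86.19830034]
 [256.96747118  62.06766951]] 7.35
origin [197  13]
q [ 0.373  0.263  1.043 -0.017  1.833  2.01 ] tcp [0.5865 0.2774 0.361 ]
x [ 0.997 -0.071  0.01 ] y [-0.071 -0.997  0.013] z [ 0.009 -0.014 -1.   ]
(0.587, 0.278, 0.206) -> mm [ -1.1  -2.6 155. ]
```

View pics/g1.png

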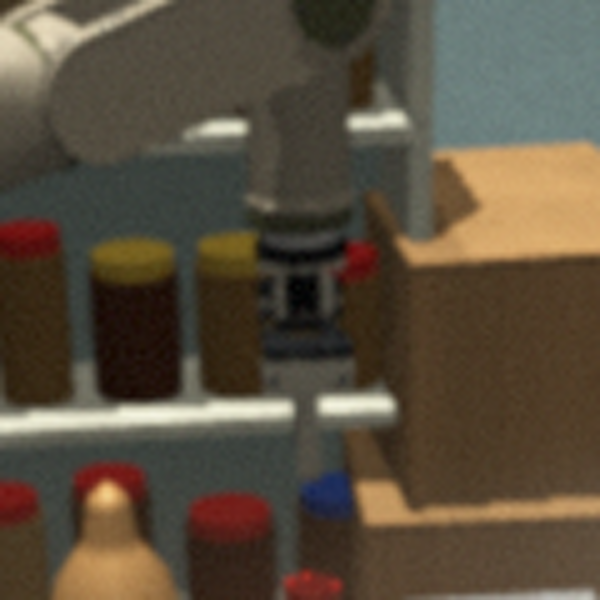

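The side crop gives the hand's profile: body about ±37 mm from 84 mm up, and a wrist ledge of about ±47 mm roughly 215 mm above the tip. At a tilt of 0.5 rad the lip won't reach that ledge. Now I'll pick the jar.

>>> {"method": "play_rows", "body": {"increments": "-1 -2 40 0 -1; -1 -2 85 0 -1; -1 -2 125 0 -1; -1 -2 148 0 -1; -1 -2 155 0 -1; -1 -2 155 0 -1; -1 -2 155 0 -1; -1 -2 155 0 0; -1 -2 155 0 1; -1 -2 155 0 1; -1 -2 155 0 1; -1 -2 155 0 1; -1 -2 155 0 1; -1 -2 155 0 1", "force": 20}}

```text
t: 8.75
tool_pos: [0.587, 0.2782, 0.2046]
orientation: [3.126, -0.109, 0.012]
force: [1.0, 1.6, 1.7]
opening: 0.0548
gripper_force: 20.0
```

>>> {"method": "play_rows", "body": {"increments": "0 0 -10 0 1; 0 0 -40 0 1; 0 0 -70 0 1; 0 0 -70 0 1"}}

```text
t: 9.15
tool_pos: [0.5884, 0.2795, 0.2802]
orientation: [3.128, -0.11, 0.023]
force: [0.7, -0.0, -2.7]
opening: 0.0547
gripper_force: 19.9
```

Run:
```python
from h import *
robot.read_camera("top")
print([(d["centre"].round(3) if hasattr(d["centre"],"round") else np.round(d["centre"],3),d["conf"]) for d in robot.landmark_of("top","jar_c")])
go([(.6655,-.263,.29),(.6655,-.263,.07)]); print(robot.read_state()["force"])
```

```text
[(array([0.589, 0.282, 0.29 ]), 0.58)]
q [ 0.375  0.248  1.216 -0.016  1.676  2.014] tcp [0.5868 0.2789 0.2746]
x [ 0.998 -0.07   0.009] y [-0.07  -0.997  0.014] z [ 0.008 -0.015 -1.   ]
(0.6655, -0.263, 0.29) -> mm [116.5 535.2  -6.9]
(0.6655, -0.263, 0.07) -> mm [114.6 532.1 213. ]
[-0.51321836  0.23006742 -3.36375852]
```

>>> {"method": "play_rows", "body": {"increments": "5 25 -10 0 1; 15 70 -10 0 1; 25 115 -10 0 1; 35 160 -10 0 1; 45 205 -10 0 1; 55 250 -10 0 1; 65 295 -10 0 1; 75 340 -10 0 1; 85 385 -10 0 1; 95 430 -10 0 1; 105 480 -8 0 1; 112 515 -7 0 1; 116 535 -7 0 1; 116 535 30 0 1; 116 534 75 0 1; 115 533 120 0 1; 115 532 165 0 1; 115 532 200 0 1; 115 532 210 0 1; 115 532 210 0 1"}}

```text
t: 11.25
tool_pos: [0.6626, -0.2617, 0.0686]
orientation: [3.128, -0.109, 0.001]
force: [-0.2, 0.4, -2.7]
opening: 0.0551
gripper_force: 19.9
```

Run:
```python
from h import *
im=robot.read_camera("side");
for n in ["jar_c","packed_jar_c","tray"]: print(n,[(np.round(d["centre"],3),round(d["conf"],2)) for d in robot.landmark_of("side",n)[:2]])
go([(.6655,-.263,.056)]); print(robot.read_state()["force"],robot.read_state()["opening"])
```

```text
jar_c [(array([ 0.646, -0.003,  0.003]), 0.7), (array([ 0.668, -0.262,  0.074]), 0.58)]
packed_jar_c [(array([ 0.41 , -0.264,  0.045]), 0.88), (array([ 0.586, -0.159,  0.055]), 0.54)]
tray [(array([ 0.611, -0.21 , -0.002]), 0.75)]
q [-0.442  0.502  1.261 -0.011  1.361  1.201] tcp [ 0.6674 -0.2638  0.0763]
x [ 0.997 -0.07   0.012] y [-0.07  -0.997  0.016] z [ 0.011 -0.017 -1.   ]
(0.6655, -0.263, 0.056) -> mm [-2.2 -1.  20.3]
[ 0.4473222  -0.32307916 -2.42449659] 0.055078246895182745
```

>>> {"method": "play_rows", "body": {"increments": "0 0 10 0 1; 0 0 15 0 1; 0 0 18 0 1; 0 0 18 0 1; 0 0 18 0 1"}}

```text
t: 11.95
tool_pos: [0.6659, -0.263, 0.0555]
orientation: [3.125, -0.109, 0.013]
force: [-0.9, 1.2, 1.0]
opening: 0.0547
gripper_force: 20.0
```

>>> {"method": "play_rows", "body": {"increments": "0 0 2 0 1; 0 0 2 0 1"}}

```text
t: 12.15
tool_pos: [0.667, -0.263, 0.0555]
orientation: [3.125, -0.109, 0.016]
force: [-1.5, 4.1, 11.4]
opening: 0.0553
gripper_force: 20.1
```

The jar is standing on the tray floor, so I'll release it and lift.

>>> {"method": "play_rows", "body": {"increments": "0 0 0 0 0.3; 0 0 0 0 -1; 0 0 0 0 -1; 0 0 0 0 -1; 0 0 -20 0 -1; 0 0 -60 0 -1; 0 0 -110 0 -1; 0 0 -160 0 -1; 0 0 -210 0 -1; 0 0 -250 0 -1"}}

```text
t: 13.15
tool_pos: [0.664, -0.2598, 0.3064]
orientation: [3.124, -0.11, 0.015]
force: [0.9, -1.2, 1.0]
opening: 0.0931
gripper_force: 0.0
```

Run:
```python
from h import *
im=robot.read_camera("side");cv2.imwrite("pics/s2.png",im)
for n in ["jar_c","packed_jar_c"]: print(n,[(np.round(d["centre"],3),round(d["conf"],2)) for d in robot.landmark_of("side",n)[:3]])
robot.read_camera("top")
for n in ["jar_c","red_tin_c","green_tin_c","flap_lip","flap_hinge"]: print(n,[(np.round(d["centre"],3),round(d["conf"],2)) for d in robot.landmark_of("top",n)[:3]])
go([(.8,-.056,.35),(.45,.05,.3)])
```

```text
jar_c [(array([ 0.667, -0.264,  0.063]), 0.91)]
packed_jar_c [(array([ 0.414, -0.125,  0.046]), 0.74), (array([ 0.41 , -0.263,  0.045]), 0.74), (array([ 0.588, -0.159,  0.056]), 0.71)]
jar_c []
red_tin_c [(array([ 0.393, -0.003, -0.   ]), 0.39)]
green_tin_c []
flap_lip [(array([0.5  , 0.218, 0.154]), 0.94), (array([ 0.581, -0.162,  0.048]), 0.25)]
flap_hinge [(array([0.682, 0.204, 0.15 ]), 0.62)]
q [-0.439  0.424  0.954 -0.011  1.754  1.2  ] tcp [ 0.6631 -0.2592  0.3002]
x [ 0.998 -0.07   0.004] y [-0.07  -0.997  0.013] z [ 0.003 -0.013 -1.   ]
(0.8, -0.056, 0.35) -> mm [ 122.6 -211.6  -52. ]
(0.45, 0.05, 0.3) -> mm [-234.2 -293.5   -4.5]
```

View pics/s2.png

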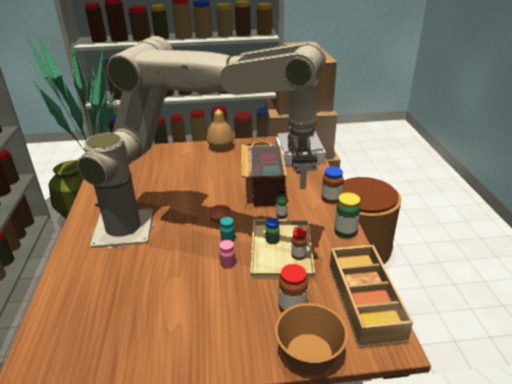

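The jar stands at (300,243) with the packed jar beside it at (272,230), and the flap is still shut. Next I'll find the red tin's position from its colour in the top view and start tilting along the bin's x.

>>> {"method": "play_rows", "body": {"increments": "28 -48 -20 0 -1; 56 -96 -40 0 -1; 84 -144 -60 0 -1; 112 -192 -80 0 -1; 150 -205 -90 0 -1; 200 -205 -90 0 -1; 250 -205 -90 0 -1; 300 -205 -90 0 -1; 350 -205 -90 0 -1; 400 -205 -90 0 -1; 450 -205 -90 0 -1; 500 -205 -90 0 -1"}}

```text
t: 14.8
tool_pos: [0.8592, -0.0689, 0.3093]
orientation: [3.122, -0.11, 0.088]
force: [-0.0, -0.1, -0.1]
opening: 0.0931
gripper_force: 0.0
```

Run:
```python
from h import *
im=cv2.imread("pics/top0.png"); 
s=robot.read_camera("top"); cv2.imwrite("pics/t2.png",s)
c=s[125:195,155:255]; cv2.imwrite("pics/t2c.png",cv2.resize(c,None,fx=6,fy=6,interpolation=cv2.INTER_CUBIC))
h=s.astype(int); m=(h[...,2]-h[...,1]>20)&(h[...,2]-h[...,0]>20); g=(h[...,1]-h[...,2]>10)
for k,M in (("r",m),("g",g)):
    M=M.copy(); W=np.zeros_like(M); W[134:180,165:247]=1; n,l,st,ce=cv2.connectedComponentsWithStats((M&W).astype(np.uint8)); print(k,[(st[i].tolist(),ce[i].round(1).tolist(),ray_z("top",[ce[i]],.14).round(3).tolist()) for i in range(1,n) if st[i][4]>15])
go([])
```

```text
r [([194, 134, 53, 6, 177], [227.1, 135.5], [[0.687, 0.137, 0.14]]), ([180, 142, 18, 21, 304], [187.9, 151.6], [[0.624, 0.266, 0.14]]), ([165, 175, 41, 5, 124], [179.8, 177.7], [[0.533, 0.287, 0.14]])]
g [([214, 144, 16, 20, 254], [221.5, 153.8], [[0.621, 0.152, 0.14]])]
q [-0.134  1.057  0.026 -0.012  2.005  1.502] tcp [ 0.8593 -0.0686  0.3061]
x [ 0.996 -0.07   0.054] y [-0.07  -0.997  0.015] z [ 0.052 -0.018 -0.998]
```

View pics/t2c.png

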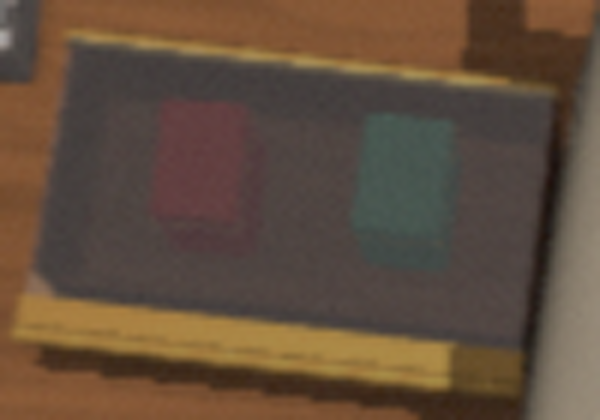

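Seen through the flap, the red tin's top face centres at crop (200,160) and the green tin's at (405,175). That puts the red tin at about (0.624, 0.265), in the left half. Next I'll build up the tilt.

>>> {"method": "play_rows", "body": {"increments": "50 0 0 0 -1; 100 0 0 0 -1; 150 0 0 0 -1"}}

```text
t: 15.15
tool_pos: [0.8908, -0.0703, 0.2799]
orientation: [3.117, -0.108, 0.158]
force: [0.0, -0.2, -0.8]
opening: 0.0932
gripper_force: 0.0
```

>>> {"method": "play_rows", "body": {"increments": "50 0 0 0 -1; 100 0 0 0 -1; 150 0 0 0 -1"}}

```text
t: 15.45
tool_pos: [0.9193, -0.0719, 0.2589]
orientation: [3.11, -0.107, 0.233]
force: [0.7, 0.4, -0.8]
opening: 0.0933
gripper_force: 0.0
```

>>> {"method": "play_rows", "body": {"increments": "100 0 0 0 -1; 300 0 0 0 -1; 500 0 0 0 -1"}}

```text
t: 15.75
tool_pos: [0.9473, -0.0734, 0.2394]
orientation: [3.102, -0.106, 0.31]
force: [-0.5, -0.1, -0.7]
opening: 0.0932
gripper_force: 0.0
```

>>> {"method": "play_rows", "body": {"increments": "100 0 -50 0 -1; 200 0 -100 0 -1; 300 0 -150 0 -1"}}

```text
t: 16.05
tool_pos: [0.9524, -0.0724, 0.2845]
orientation: [3.09, -0.105, 0.391]
force: [-0.1, -0.1, 0.4]
opening: 0.0937
gripper_force: 0.0
```

>>> {"method": "play_rows", "body": {"increments": "100 0 -50 0 -1; 200 0 -100 0 -1; 300 0 -150 0 -1"}}

```text
t: 16.35
tool_pos: [0.9554, -0.0714, 0.3259]
orientation: [3.078, -0.104, 0.466]
force: [0.4, 0.2, 0.2]
opening: 0.0925
gripper_force: 0.0
```

>>> {"method": "play_rows", "body": {"increments": "100 0 -30 0 -1; 200 0 -60 0 -1; 300 0 -90 0 -1"}}

```text
t: 16.65
tool_pos: [0.9659, -0.0714, 0.3478]
orientation: [3.064, -0.103, 0.539]
force: [-0.4, -0.2, 0.4]
opening: 0.0931
gripper_force: 0.0
```

>>> {"method": "play_rows", "body": {"increments": "100 0 -30 0 -1; 200 0 -60 0 -1; 300 0 -90 0 -1"}}

```text
t: 16.95
tool_pos: [0.9742, -0.0711, 0.3761]
orientation: [3.048, -0.102, 0.616]
force: [-0.1, -0.4, 0.1]
opening: 0.0932
gripper_force: 0.0
```

>>> {"method": "play_rows", "body": {"increments": "100 0 -30 0 -1; 200 0 -60 0 -1; 300 0 -90 0 -1"}}

```text
t: 17.25
tool_pos: [0.9803, -0.0706, 0.4074]
orientation: [3.03, -0.101, 0.692]
force: [0.1, 0.3, -0.2]
opening: 0.093
gripper_force: 0.0
```

>>> {"method": "play_rows", "body": {"increments": "100 0 -30 0 -1; 200 0 -60 0 -1; 300 0 -90 0 -1"}}

```text
t: 17.55
tool_pos: [0.9841, -0.07, 0.4407]
orientation: [3.01, -0.1, 0.767]
force: [-0.5, -0.9, -0.2]
opening: 0.0928
gripper_force: 0.0
```

>>> {"method": "play_rows", "body": {"increments": "100 0 -30 0 -1; 200 0 -60 0 -1; 300 0 -90 0 -1"}}

```text
t: 17.85
tool_pos: [0.9856, -0.0693, 0.4762]
orientation: [2.988, -0.098, 0.841]
force: [0.2, 0.3, -0.6]
opening: 0.093
gripper_force: 0.0
```

Run:
```python
from h import *
# bin/tin geometry
b=np.array([.612,.209]); top=[(182,142),(196.7,142.5),(194.2,161.7),(180.3,160.8)]
print("tin top",ray_z("top",top,.14).round(3).tolist())
print("hinge/lip corners",ray_z("top",[(166.7,131),(247,140),(238.5,188)],.155).round(3).tolist())
go([])
```

```text
tin top [[0.657, 0.289, 0.14], [0.658, 0.239, 0.14], [0.59, 0.242, 0.14], [0.591, 0.29, 0.14]]
hinge/lip corners [[0.689, 0.341, 0.155], [0.669, 0.067, 0.155], [0.503, 0.087, 0.155]]
q [-0.128  0.92   0.023  0.016  1.649  1.514] tcp [ 0.9856 -0.0693  0.4762]
x [ 0.851 -0.051  0.522] y [-0.07  -0.997  0.017] z [ 0.52  -0.051 -0.853]
```

Tilt is now 0.55 rad along the bin's x. The tin's top face measures about 68 × 49 mm at (0.624, 0.265), which matches its real size. I'll move in front of the lip.

Run:
```python
from h import *
go([(.44,.265,.26),(.44,.265,.107),(.517,.265,.107)])
```

```text
q [-0.128  0.92   0.023  0.016  1.649  1.514] tcp [ 0.9856 -0.0693  0.4762]
x [ 0.851 -0.051  0.522] y [-0.07  -0.997  0.017] z [ 0.52  -0.051 -0.853]
(0.44, 0.265, 0.26) -> mm [-594.5 -298.6 -116.5]
(0.44, 0.265, 0.107) -> mm [-674.4 -301.2   14. ]
(0.517, 0.265, 0.107) -> mm [-608.8 -306.7   54. ]
```

>>> {"method": "play_rows", "body": {"increments": "-40 -20 -8 0 -1; -80 -40 -16 0 -1; -120 -60 -24 0 -1; -160 -80 -32 0 -1; -200 -100 -40 0 -1; -240 -120 -48 0 -1; -280 -140 -56 0 -1; -320 -160 -64 0 -1; -360 -180 -72 0 -1; -400 -200 -80 0 -1; -440 -220 -88 0 -1; -480 -240 -96 0 -1; -520 -260 -104 0 -1; -560 -280 -112 0 -1; -594 -298 -116 0 -1; -594 -298 -116 0 -1; -594 -298 -116 0 -1; -594 -298 -116 0 -1"}}

```text
t: 19.65
tool_pos: [0.4405, 0.2647, 0.2599]
orientation: [2.99, -0.096, 0.84]
force: [-0.1, 0.3, -0.1]
opening: 0.0932
gripper_force: 0.0
```

Run:
```python
from h import *
robot.read_camera("wrist"); print([(np.round(d["centre"],3),round(d["conf"],2)) for d in robot.landmark_of("wrist","flap_lip")[:2]])
go([(.44,.265,.107),(.517,.265,.107)])
```

```text
[]
q [ 0.742 -0.545  2.063 -0.42   1.263  2.436] tcp [0.4414 0.2639 0.2603]
x [ 0.852 -0.053  0.521] y [-0.071 -0.997  0.016] z [ 0.519 -0.051 -0.853]
(0.44, 0.265, 0.107) -> mm [-81.2  -3.5 130. ]
(0.517, 0.265, 0.107) -> mm [-15.6  -9.  170. ]
```

>>> {"method": "play_rows", "body": {"increments": "-14 -2 40 0 -1; -29 -3 82 0 -1; -43 -5 125 0 -1; -51 -6 148 0 -1; -51 -6 148 0 -1; -40 -7 155 0 -1; -28 -8 162 0 -1; -18 -9 168 0 -1; -16 -9 170 0 -1; -16 -9 170 0 -1"}}

```text
t: 20.75
tool_pos: [0.5163, 0.2653, 0.1066]
orientation: [2.989, -0.101, 0.839]
force: [-0.0, 0.4, 0.3]
opening: 0.0927
gripper_force: 0.0
```

Run:
```python
from h import *
im=robot.read_camera("side"); print(robot.read_state()["force"])
cv2.imwrite("pics/s3.png",cv2.resize(im[90:230,190:330],None,fx=4,fy=4,interpolation=cv2.INTER_CUBIC))
go([])
# arc targets: TCP offsets for lip lift
for th in (.1,.3,.5,.7,.9,1.05): print(th,"dx",round(180*(1-np.cos(th))),"dz",round(180*np.sin(th)))
```

```text
[-0.11686594 -1.52860396 -0.34256071]
q [ 0.625 -0.246  2.13  -0.462  0.884  2.491] tcp [0.5157 0.2653 0.1061]
x [ 0.852 -0.052  0.521] y [-0.071 -0.997  0.017] z [ 0.518 -0.051 -0.854]
0.1 dx 1 dz 18
0.3 dx 8 dz 53
0.5 dx 22 dz 86
0.7 dx 42 dz 116
0.9 dx 68 dz 141
1.05 dx 90 dz 156
```

View pics/s3.png

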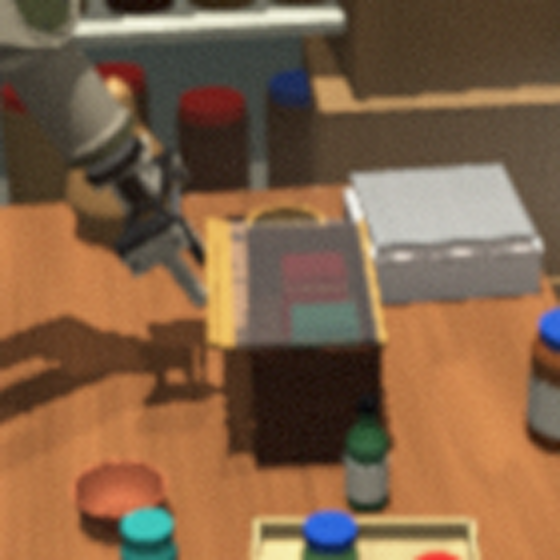

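The fingertips point in under the brass lip at about (205,295) in the crop. I'll lift along the arc.

>>> {"method": "play_rows", "body": {"increments": "6 0 -8 0 -1; 14 0 -20 0 -1; 24 1 -31 0 -1; 34 1 -41 0 -1; 34 1 -41 0 -1"}}

```text
t: 21.3
tool_pos: [0.5226, 0.2657, 0.1611]
orientation: [2.991, -0.1, 0.839]
force: [-8.8, 0.2, 0.6]
opening: 0.0933
gripper_force: 3.4
```

>>> {"method": "play_rows", "body": {"increments": "15 0 -12 0 -1; 30 0 -21 0 -1; 45 1 -29 0 -1; 62 1 -36 0 -1; 80 1 -40 0 -1; 97 2 -44 0 -1; 97 2 -44 0 -1"}}

```text
t: 22.0
tool_pos: [0.5847, 0.2606, 0.2509]
orientation: [2.99, -0.1, 0.846]
force: [-1.4, -0.2, 0.8]
opening: 0.0928
gripper_force: 0.5
```

Run:
```python
from h import *
im=robot.read_camera("side"); print(robot.read_state()["force"])
cv2.imwrite("pics/s4.png",cv2.resize(im[60:230,190:330],None,fx=3.5,fy=3.5,interpolation=cv2.INTER_CUBIC))
print([(np.round(d["centre"],3),round(d["conf"],2)) for d in robot.landmark_of("side","flap_lip")[:2]])
go([])
```

```text
[-2.10211828  0.16346337 -0.41186175]
[(array([0.57 , 0.218, 0.289]), 0.62), (array([ 0.62 ,  0.485, -0.002]), 0.57)]
q [ 0.532 -0.229  1.85  -0.353  1.088  2.265] tcp [0.5827 0.2603 0.2473]
x [ 0.852 -0.052  0.521] y [-0.071 -0.997  0.016] z [ 0.519 -0.05  -0.853]
```

View pics/s4.png

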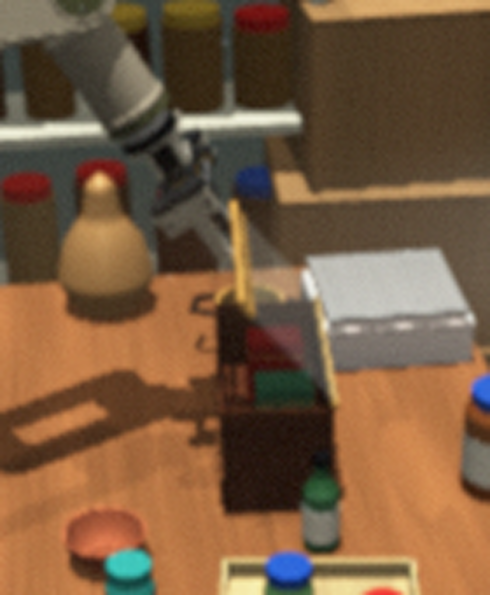

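The flap is up to about 0.87 rad, with the lip resting on the fingers at (240,290). I'll push it towards upright and then slide the fingertips down its underside.

>>> {"method": "play_rows", "body": {"increments": "15 -2 -4 0 -1; 30 -4 -8 0 -1; 45 -6 -11 0 -1; 59 -8 -9 0 -1; 73 -8 -7 0 -1; 86 -8 -5 0 -1; 86 -8 -5 0 -1"}}

```text
t: 22.8
tool_pos: [0.6544, 0.2638, 0.2953]
orientation: [2.989, -0.098, 0.838]
force: [-0.8, -1.5, -0.5]
opening: 0.0934
gripper_force: 0.0
```

```bash
cat >> h.py <<'E'
B=np.array([.612,.209]); YAW=-.073
def binf(p):
    d=np.array(p[:2])-B; c,s=np.cos(YAW),np.sin(YAW); return np.round([(c*d[0]+s*d[1])*1e3,(-s*d[0]+c*d[1])*1e3,p[2]*1e3],1)
def bingo(L):
    s=robot.read_state();T=cv2.Rodrigues(s["orientation"])[0]; print("bin tcp",binf(s["tool_pos"]),"F",s["force"].round(1),"q",s["q"].round(2),"z",T[:,2].round(3),"t",round(s["t"],2))
    c,sn=np.cos(YAW),np.sin(YAW)
    for x,y,z in L:
        w=np.r_[B+np.array([c*x-sn*y,sn*x+c*y])/1e3,z/1e3]; print((x,y,z),"-> mm",(T.T@(w-s["tool_pos"])*1000).round(1))
E
python3 - <<'E'
from h import *
robot.read_camera("side"); print([(binf(d["centre"]),round(d["conf"],2)) for d in robot.landmark_of("side","flap_lip")[:2]])
for q in ("red_tin_c",): print([(binf(d["centre"]),round(d["conf"],2)) for d in robot.landmark_of("side",q)[:2]])
bingo([(44,57,265),(50,57,235),(45,57,200),(18,57,160),(15,57,150),(15,57,104)])
E
```

```text
[(array([-10.8, 278. ,  -3.8]), 0.56), (array([ 34.1,   2.1, 326.4]), 0.53)]
[(array([ 6.1, 54.4, 99.1]), 0.79)]
bin tcp [ 37.   57.8 294.4] F [-0.1 -0.7 -0.5] q [ 0.47 -0.07  1.63 -0.31  1.14  2.17] z [ 0.517 -0.051 -0.854] t 22.95
(44, 57, 265) -> mm [-9.3  0.3 28.7]
(50, 57, 235) -> mm [-19.8  -0.2  57.5]
(45, 57, 200) -> mm [-42.2  -0.8  84.8]
(18, 57, 160) -> mm [-86.1  -1.5 104.9]
(15, 57, 150) -> mm [-93.8  -1.7 111.9]
(15, 57, 104) -> mm [-117.7   -2.5  151.2]
```

>>> {"method": "play_rows", "body": {"increments": "-3 0 14 0 -1; -8 0 29 0 -1; -13 0 43 0 -1; -18 0 57 0 -1; -18 0 57 0 -1"}}

```text
t: 23.45
tool_pos: [0.6667, 0.2608, 0.2318]
orientation: [2.989, -0.098, 0.829]
force: [-0.7, 0.4, -0.9]
opening: 0.0929
gripper_force: 0.3
```

Run:
```python
from h import *
robot.read_camera("side"); print([(binf(d["centre"]),round(d["conf"],2)) for d in robot.landmark_of("side","flap_lip")[:3]])
bingo([(50,56,235),(45,56,210),(30,56,180),(14,56,150),(14,56,104)])
```

```text
[(array([ 30.6,   4. , 323.7]), 0.69), (array([ 3.000e-01, -3.684e+02,  5.300e+01]), 0.4), (array([-11.2, 279.2,  -1.2]), 0.29)]
bin tcp [ 51.9  56.5 235.8] F [-0.3 -0.5 -0.1] q [ 0.45 -0.02  1.68 -0.32  1.03  2.19] z [ 0.516 -0.052 -0.855] t 23.55
(50, 56, 235) -> mm [-2.   0.5 -0.3]
(45, 56, 210) -> mm [-19.3   0.   18.5]
(30, 56, 180) -> mm [-47.7  -0.6  36.3]
(14, 56, 150) -> mm [-76.9  -1.1  53.6]
(14, 56, 104) -> mm [-100.8   -2.    93. ]
```

>>> {"method": "play_rows", "body": {"increments": "4 0 3 0 -1; 4 0 3 0 -1; 4 0 3 0 -1"}}

```text
t: 23.85
tool_pos: [0.6739, 0.2617, 0.238]
orientation: [2.989, -0.099, 0.841]
force: [-0.6, 0.1, -0.4]
opening: 0.093
gripper_force: 0.1
```

Run:
```python
from h import *
for c in ("side","top"):
    robot.read_camera(c); print(c,[(binf(d["centre"]),round(d["conf"],2)) for d in robot.landmark_of(c,"flap_lip")[:3]])
bingo([])
im=robot.read_camera("side"); cv2.imwrite("pics/s5.png",cv2.resize(im[60:200,210:310],None,fx=6,fy=4.2,interpolation=cv2.INTER_CUBIC)); print(proj("side",robot.read_state()["tool_pos"]))
```

```text
side [(array([ 43.4,   4.4, 328. ]), 0.74), (array([  44. , -701.8,    1.2]), 0.34)]
top [(array([ 46.6,   2.8, 328.4]), 0.79)]
bin tcp [ 57.4  57.  237.2] F [-0.9 -0.4 -0.2] q [ 0.45 -0.01  1.67 -0.32  1.03  2.19] z [ 0.519 -0.051 -0.853] t 24.05
[[278.18064875 135.66780172]]
```

>>> {"method": "play_rows", "body": {"increments": "5 0 1 0 -1; 5 0 1 0 -1; 0 0 10 0 -1; -7 0 22 0 -1; -13 0 34 0 -1; -13 0 34 0 -1"}}

```text
t: 24.7
tool_pos: [0.6778, 0.2595, 0.1957]
orientation: [2.989, -0.098, 0.829]
force: [-2.2, -0.3, -3.3]
opening: 0.0926
gripper_force: 1.1
```

Run:
```python
from h import *
for c in ("side","top"):
    im=robot.read_camera(c); print(c,[(binf(d["centre"]),round(d["conf"],2)) for d in robot.landmark_of(c,"flap_lip")[:3]])
bingo([(45,56,190),(30,56,170),(14,56,150),(14,56,104)])
```

```text
side [(array([ 35.8,   3.7, 328.9]), 0.56)]
top [(array([4.700e+01, 1.000e-01, 3.327e+02]), 0.63)]
bin tcp [ 64.   56.4 201.2] F [-0.3  0.3 -0.3] q [ 0.44  0.03  1.7  -0.33  0.96  2.21] z [ 0.518 -0.051 -0.854] t 24.9
(45, 56, 190) -> mm [-22.1   0.1  -0.3]
(30, 56, 170) -> mm [-45.3  -0.2   8.9]
(14, 56, 150) -> mm [-69.4  -0.6  17.7]
(14, 56, 104) -> mm [-93.3  -1.4  56.9]
```

The lip now lies above the hand's lower ledge. I'll back off and go down over the tin.

>>> {"method": "play_rows", "body": {"increments": "-11 0 0 0 -1; -22 0 0 0 -1; -34 0 4 0 -1; -45 0 9 0 -1; -57 0 13 0 -1; -69 0 18 0 -1; -69 0 18 0 -1"}}

```text
t: 25.6
tool_pos: [0.6279, 0.2626, 0.1463]
orientation: [2.989, -0.097, 0.832]
force: [-0.2, 0.5, -0.9]
opening: 0.0929
gripper_force: 0.0
```

Run:
```python
from h import *
for c in ("side","wrist"):
    im=robot.read_camera(c); 
    for n in ("flap_lip","red_tin_c"): print(c,n,[(binf(d["centre"]),round(d["conf"],2)) for d in robot.landmark_of(c,n)[:3]])
bingo([(14,56,150),(14,56,104)])
```

```text
side flap_lip [(array([-37.9,   4. , 295.7]), 0.97)]
side red_tin_c [(array([ 8.9, 55.8, 97.1]), 0.56)]
wrist flap_lip []
wrist red_tin_c []
bin tcp [ 15.1  55.5 150.6] F [ 0.2  1.  -0.9] q [ 0.49 -0.04  1.86 -0.38  0.89  2.3 ] z [ 0.519 -0.051 -0.853] t 25.9
(14, 56, 150) -> mm [-1.2 -0.5 -0. ]
(14, 56, 104) -> mm [-25.2  -1.3  39.2]
```

>>> {"method": "play_rows", "body": {"increments": "-5 -1 8 0 -1; -10 -1 17 0 -1; -15 -1 26 0 -1; -20 -1 34 0 -1; -24 -1 39 0 -1; -24 -1 39 0 -1"}}

```text
t: 26.5
tool_pos: [0.63, 0.2635, 0.1037]
orientation: [2.989, -0.098, 0.838]
force: [-2.8, -2.8, 1.3]
opening: 0.0934
gripper_force: 0.0
```

Run:
```python
from h import *
im=robot.read_camera("side"); 
for n in ("flap_lip","red_tin_c"): print(n,[(binf(d["centre"]),round(d["conf"],2)) for d in robot.landmark_of("side",n)[:2]])
bingo([(15,56,150)])
```

```text
flap_lip [(array([-61.6,   4.5, 276. ]), 0.94), (array([  43.7, -702. ,    1.1]), 0.27)]
red_tin_c [(array([11.9, 55.3, 97.1]), 0.49)]
bin tcp [ 13.9  55.6 103.6] F [-4.9 -1.2  2.9] q [ 0.49  0.02  1.9  -0.41  0.81  2.35] z [ 0.518 -0.051 -0.854] t 26.65
(15, 56, 150) -> mm [ 25.    0.4 -39. ]
```

>>> {"method": "play_rows", "body": {"increments": "0 0 0 0 0; 0 0 0 0 1; 0 0 0 0 1; 0 0 0 0 1; 0 0 0 0 1; 0 0 0 0 1; 0 0 0 0 1; 0 0 0 0 1", "force": 35}}

```text
t: 27.45
tool_pos: [0.6301, 0.2635, 0.1038]
orientation: [2.99, -0.099, 0.838]
force: [-5.6, -0.6, 2.4]
opening: 0.0506
gripper_force: 34.5
```

>>> {"method": "play_rows", "body": {"increments": "3 0 -4 0 1; 5 0 -9 0 1; 8 0 -13 0 1; 8 0 -13 0 1"}}

```text
t: 27.85
tool_pos: [0.6309, 0.2639, 0.1205]
orientation: [2.989, -0.099, 0.841]
force: [-0.7, -0.6, -2.3]
opening: 0.0501
gripper_force: 34.5
```

Run:
```python
from h import *
im=robot.read_camera("side"); 
for n in ("flap_lip","red_tin_c","green_tin_c"): print(n,[(binf(d["centre"]),round(d["conf"],2)) for d in robot.landmark_of("side",n)[:2]])
bingo([(0,56,130),(-11,56,150),(-13,56,174),(-60,56,176),(-108,56,176),(-108,56,120)])
```

```text
flap_lip [(array([-48.4,   5.7, 284. ]), 0.72)]
red_tin_c [(array([  9.5,  54.3, 111.4]), 0.6)]
green_tin_c [(array([ 17.4, -50.1,  97.6]), 0.46)]
bin tcp [ 14.1  55.7 119. ] F [-1.4  0.8 -2.6] q [ 0.49 -0.    1.88 -0.4   0.83  2.33] z [ 0.518 -0.051 -0.854] t 28.05
(0, 56, 130) -> mm [ -6.4  -0.1 -16.7]
(-11, 56, 150) -> mm [ -5.3   0.2 -39.5]
(-13, 56, 174) -> mm [  5.4   0.6 -61.1]
(-60, 56, 176) -> mm [-33.7   0.5 -87.2]
(-108, 56, 176) -> mm [ -74.6    0.4 -112.2]
(-108, 56, 120) -> mm [-103.8   -0.5  -64.4]
```

>>> {"method": "play_rows", "body": {"increments": "-6 0 -17 0 1; -5 0 -28 0 1; -4 0 -39 0 1; 1 0 -50 0 1; 7 0 -61 0 1; 8 0 -63 0 1; 8 0 -63 0 1"}}

```text
t: 28.75
tool_pos: [0.605, 0.2667, 0.1783]
orientation: [2.99, -0.099, 0.84]
force: [-2.2, 0.5, -2.9]
opening: 0.0503
gripper_force: 34.5
```

Run:
```python
from h import *
im=robot.read_camera("side"); 
for n in ("flap_lip","red_tin_c"): print(n,[(binf(d["centre"]),round(d["conf"],2)) for d in robot.landmark_of("side",n)[:2]])
bingo([(-60,56,176),(-108,56,176),(-112,56,120),(-150,56,120)])
```

```text
flap_lip []
red_tin_c [(array([-17.8,  53.2, 173.4]), 0.64)]
bin tcp [-11.8  56.5 176.5] F [-1.2  0.3 -2.5] q [ 0.52 -0.12  1.88 -0.38  0.95  2.31] z [ 0.518 -0.051 -0.854] t 28.9
(-60, 56, 176) -> mm [-41.4   0.4 -24.6]
(-108, 56, 176) -> mm [-82.4   0.3 -49.6]
(-112, 56, 120) -> mm [-114.9   -0.7   -3.8]
(-150, 56, 120) -> mm [-147.4   -0.8  -23.6]
```

>>> {"method": "play_rows", "body": {"increments": "-20 0 -12 0 1; -41 0 -24 0 1; -62 0 -37 0 1; -82 0 -50 0 1; -82 0 -50 0 1; -94 0 -34 0 1; -105 0 -19 0 1; -115 0 -4 0 1; -115 0 -4 0 1; -115 0 -4 0 1"}}

```text
t: 29.9
tool_pos: [0.5042, 0.272, 0.1201]
orientation: [2.989, -0.098, 0.836]
force: [-0.7, -1.3, -3.9]
opening: 0.0502
gripper_force: 34.7
```

Run:
```python
from h import *
im=robot.read_camera("side"); 
for n in ("flap_lip","red_tin_c"): print(n,[(binf(d["centre"]),round(d["conf"],2)) for d in robot.landmark_of("side",n)[:2]])
bingo([(-135,45,122),(-160,30,122)])
```

```text
flap_lip [(array([-108.8,    5.9,  152.7]), 0.8), (array([ 72.3,   1.9, 153. ]), 0.58)]
red_tin_c [(array([-121.5,   54.4,  112.2]), 0.5), (array([  90.2, -466. ,   60. ]), 0.3)]
bin tcp [-111.2   55.8  122. ] F [-0.5 -1.3 -3.7] q [ 0.65 -0.28  2.12 -0.46  0.93  2.5 ] z [ 0.519 -0.05  -0.853] t 30.05
(-135, 45, 122) -> mm [-20.4  10.8 -12.2]
(-160, 30, 122) -> mm [-41.9  25.7 -25.1]
```

>>> {"method": "play_rows", "body": {"increments": "-2 0 3 0 1; -10 3 -1 0 1; -22 11 -9 0 1; -34 18 -17 0 1; -44 26 -22 0 1; -44 26 -22 0 1; -30 40 -46 0 1; -15 60 -70 0 1; 0 80 -92 0 1; 10 90 -108 0 1; 10 90 -108 0 1"}}

```text
t: 31.15
tool_pos: [0.4528, 0.1878, 0.2247]
orientation: [2.99, -0.102, 0.85]
force: [0.0, 0.8, -1.6]
opening: 0.0497
gripper_force: 34.8
```

Run:
```python
from h import *
im=robot.read_camera("side"); 
for n in ("flap_lip","red_tin_c","packed_jar_c","jar_c"): print(n,[(np.round(d["centre"],3),round(d["conf"],2)) for d in robot.landmark_of("side",n)[:3]])
bingo([])
go([(.50,-.10,.24),(.56,-.29,.22),(.56,-.29,.07)])
```

```text
flap_lip [(array([0.501, 0.22 , 0.146]), 0.85)]
red_tin_c [(array([0.444, 0.186, 0.219]), 0.87)]
packed_jar_c [(array([ 0.414, -0.126,  0.047]), 0.87), (array([ 0.411, -0.263,  0.042]), 0.82), (array([ 0.591, -0.16 ,  0.054]), 0.73)]
jar_c [(array([ 0.668, -0.265,  0.065]), 0.89)]
bin tcp [-160.2  -32.8  217.4] F [-1.2  0.1 -1.9] q [ 0.55 -0.7   2.24 -0.35  1.18  2.25] z [ 0.516 -0.052 -0.855] t 31.4
q [ 0.548 -0.703  2.236 -0.345  1.18   2.246] tcp [0.4498 0.1879 0.2174]
x [ 0.854 -0.05   0.518] y [-0.07  -0.997  0.018] z [ 0.516 -0.052 -0.855]
(0.5, -0.1, 0.24) -> mm [ 69.  284.1  21.5]
(0.56, -0.29, 0.22) -> mm [119.4 469.   79.4]
(0.56, -0.29, 0.07) -> mm [ 41.7 466.3 207.7]
```

>>> {"method": "play_rows", "body": {"increments": "31 20 10 0 1; 62 41 20 0 1; 92 62 30 0 1; 95 105 36 0 1; 98 150 42 0 1; 101 195 48 0 1; 104 240 53 0 1; 107 285 58 0 1; 110 330 63 0 1; 113 375 68 0 1; 116 420 73 0 1; 118 455 78 0 1; 119 469 79 0 1; 119 469 79 0 1; 101 468 110 0 1; 82 467 141 0 1; 62 466 173 0 1; 47 466 199 0 1; 42 466 207 0 1; 42 466 207 0 1"}}

```text
t: 33.4
tool_pos: [0.56, -0.2872, 0.0704]
orientation: [2.994, -0.097, 0.835]
force: [-0.2, -1.0, -1.9]
opening: 0.0503
gripper_force: 34.8
```

Run:
```python
from h import *
im=robot.read_camera("side"); 
for n in ("red_tin_c","jar_c"): print(n,[(np.round(d["centre"],3),round(d["conf"],2)) for d in robot.landmark_of("side",n)[:3]])
go([(.56,-.29,.058)]); print(robot.read_state()["force"],robot.read_state()["opening"])
```

```text
red_tin_c [(array([ 0.554, -0.29 ,  0.066]), 0.58)]
jar_c [(array([ 0.668, -0.263,  0.06 ]), 0.91)]
q [-0.765 -0.124  2.087  0.473  0.786  0.599] tcp [ 0.5622 -0.2903  0.0753]
x [ 0.851 -0.05   0.523] y [-0.07  -0.997  0.019] z [ 0.52  -0.053 -0.852]
(0.56, -0.29, 0.058) -> mm [-10.9  -0.5  13.5]
[ 0.87419256  0.45792114 -1.85511865] 0.049914126018440114
```

>>> {"method": "play_rows", "body": {"increments": "-3 0 5 0 1; -6 0 10 0 1; -6 0 10 0 1; -6 0 10 0 1"}}

```text
t: 33.95
tool_pos: [0.5607, -0.2899, 0.0607]
orientation: [2.99, -0.099, 0.838]
force: [-0.6, 0.3, -2.7]
opening: 0.0495
gripper_force: 34.8
```

>>> {"method": "play_rows", "body": {"increments": "-1 0 2 0 1; -2 0 3 0 1; -2 0 3 0 1"}}

```text
t: 34.25
tool_pos: [0.5606, -0.2899, 0.0571]
orientation: [2.99, -0.098, 0.838]
force: [0.2, -0.1, -1.0]
opening: 0.05
gripper_force: 34.8
```

>>> {"method": "play_rows", "body": {"increments": "-1 0 2 0 1; -1 0 2 0 1; -1 0 2 0 1"}}

```text
t: 34.55
tool_pos: [0.5616, -0.2906, 0.0562]
orientation: [2.988, -0.098, 0.84]
force: [-2.5, 0.3, 3.6]
opening: 0.0494
gripper_force: 34.8
```

>>> {"method": "play_rows", "body": {"increments": "0 0 0 0 0.2; 0 0 0 0 -0.3; 0 0 0 0 -1; 0 0 0 0 -1; 0 0 0 0 -1; 0 0 -20 0 -1; 0 0 -60 0 -1; 0 0 -110 0 -1; 0 0 -160 0 -1; 0 0 -180 0 -1; 0 0 -180 0 -1"}}

```text
t: 35.65
tool_pos: [0.4681, -0.2829, 0.2134]
orientation: [2.982, -0.098, 0.844]
force: [0.6, 0.4, 0.6]
opening: 0.0933
gripper_force: 0.0
```

Run:
```python
from h import *
im=robot.read_camera("side");cv2.imwrite("pics/s9.png",im[110:310,170:340].repeat(3,0).repeat(3,1))
for n in ("flap_lip","red_tin_c","green_tin_c","packed_jar_c","jar_c","oil_bottle","clay_bowl","bean_jar"): print(n,[(np.round(d["centre"],3),round(d["conf"],2)) for d in robot.landmark_of("side",n)[:3]])
robot.read_camera("top"); print([(np.round(d["centre"],3),round(d["conf"],2)) for d in robot.landmark_of("top","mortar")[:1]])
s=robot.read_state();print(s["t"],s["tool_pos"],s["force"])
```

```text
flap_lip [(array([0.503, 0.223, 0.151]), 0.97), (array([ 0.587, -0.161,  0.054]), 0.58)]
red_tin_c [(array([ 0.554, -0.293,  0.046]), 0.66)]
green_tin_c []
packed_jar_c [(array([ 0.41 , -0.263,  0.042]), 0.68), (array([ 0.588, -0.16 ,  0.057]), 0.67)]
jar_c [(array([ 0.668, -0.265,  0.06 ]), 0.78)]
oil_bottle [(array([ 0.646, -0.002, -0.001]), 0.68), (array([ 0.61 , -0.216, -0.002]), 0.43), (array([ 0.669, -0.263,  0.062]), 0.17)]
clay_bowl [(array([ 0.393,  0.003, -0.004]), 0.69)]
bean_jar [(array([ 0.605, -0.493,  0.001]), 0.75), (array([ 0.553, -0.294,  0.05 ]), 0.55)]
[(array([0.624, 0.49 , 0.002]), 0.86)]
36.2 [ 0.46763313 -0.28053205  0.20801519] [-0.01462258  0.04304213  0.19981619]
```

View pics/s9.png

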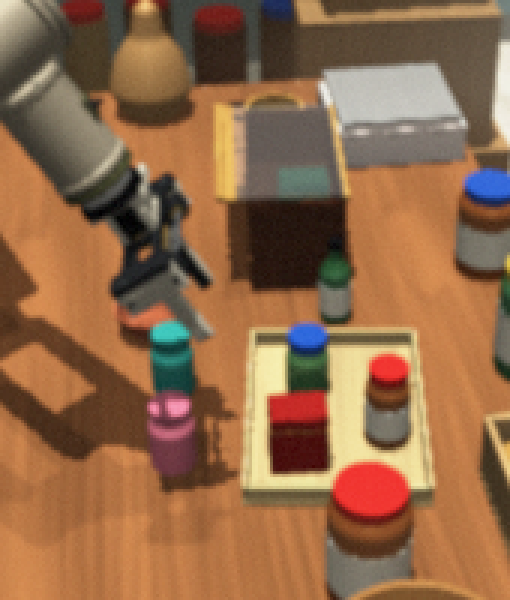

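The red tin (300,430), the amber jar (387,400) and the packed jar (308,360) all stand upright on the tray. The flap is shut with the green tin under it at (303,180), and nothing else has moved. I'll hand the job in.

```bash
python3 -c "
from plant import robot
print(robot.close_job())"
```

```text
the job is handed in; nothing more can be done
None
```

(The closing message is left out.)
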